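Bring the ratchet hold-down onto the work

ROBOT

A 6-joint arm with a two-finger parallel gripper is mounted at the origin on the work surface. World frame = base frame: x ahead of the robot, y to its left, z up, the work surface at z = 0. Lengths are in m, angles in rad, forces in N, time in s.
With the tool pointing down it reaches from about 0.3 to 0.875 m from the base axis. Payload 6.4 kg.
Tool frame: the origin (TCP) lies at the very end of the fingers, on their centre line; the grasp point (between the pads) lies grip_point_offset behind it (grip_point_offset is the distance from the TCP to the grasp point, in m); y points along the fingers, x is the direction in which the jaws open and shut, and the axes are right-handed (so a half turn about y gives the same grasp; the last joint's range is limited). The gripper opens to 85 mm and grips with 20 to 120 N. Pads are 22 mm wide; open, the fingers measure 114 mm over their backs; the gripper's body (76 mm by 85 mm) begins 54 mm behind the grasp point. The pads swing forward as they close: fully open they stand 13 mm farther back than shut.
Start: joints at [-1.457, 0.181, 1.607, -0, 1.354, -0.206], TCP at [0.181, -0.546, 0.231] pointing down, gripper open.
Joint ranges: [-2.99, 2.99], [-0.89, 2.07], [0.3, 2.58], [-1.14, 4.28], [0, 2.63], [-3.12, 3.12]. Speed limits (rad/s): [2.57, 2.57, 3.01, 3.14, 3.14, 3.14].

INTERFACE

Orientations are given as a unit quaternion [w, x, y, z].
In Python, from bench import get_obs, camera, camera_model, hand_in, grip_point_offset gives the robot as it stands.
- The arm moves only by the shell command python3 -m jog 'ROWS'. ROWS is JSON, a list of rows, each a list of 7 numbers: the shift along the tool's x, y, z in mm, then the turn, a rotation vector about the tool's x, y, z in degrees, then the gripper's target within -1 to 1 (shut at 1, half-way at 0, fully open at -1). In form: [[x, y, z, ax, ay, az, grip], ...]. A call has 1 to 8 rows; each row shifts and turns the commanded pose from where the row before left it, along the tool's axes as they then stand; what a row does not reach is not made up. A row lasts 1/12 s, in which the tool goes at most 41.7 mm and 7.16 degrees, less where a joint would pass 70% of its speed; a pose out of reach is approached as far as the arm can. A call is refused whole if a number of a shift passes 41.7 or a number of a turn 7.16, either way. A call with a gripper value outside its range is refused whole. The fingers move at their own pace and stop on an object; the grip force is fixed at half the most. Time passes only in rows, so rows that do not move let the fingers close. It gives the time, the measured TCP pose, the force and the opening at its end, in the units of the state.
- get_obs(): the state, without advancing time (a new reading comes with each control period).
- camera(name): name is "scene" or "side" or "wrist"; returns the picture (400x640x3 uint8, blue, green, red); there is no depth.
- camera_model(name): a dict with "K" (3x3 intrinsics, pixels), "pose" (4x4, takes a point from camera to world coordinates). Camera axes: x right, y down, z forward; pixel columns grow to the right and rows downward; lengths in m; the calibration is good to about 2 mm. A picture is of the moment at which its call begins: read the wrist's pose just before it. camera_model takes no time and is no camera call; for the wrist camera it gives the pose at the moment of the call.
- hand_in(): hands the job in, once; it reports no verdict.
The state is a dict: "time_s": time; "q": joint angles; "dq": joint speeds; "joint_efforts": joint torques, N m; "eef_pos": TCP position; "eef_rot": TCP orientation; "wrist_force": force on the tool from outside, world axes, zero at the start; "torque": the same for the moment, N m; "opening": opening from 0.0 (shut) to 1.0 (fully open).
Only numpy, scipy, OpenCV 4.12 (cv2) and the standard library are available. Lean on these libraries where they do the work, as an engineer would, in place of code of your own. Each camera call takes 0.05 s, during which the arm holds its last target.

TASK

The hold-down arm is propped up by its ratchet above the two crossed steel bars on the firebrick. With the fingertips, press the ratchet pawl's thumb pad down until the pawl is fully free of the teeth, and only then push the arm down by its paddle, past the teeth, until its foot sits fully home on the bars. Leave the pawl free and the arm down, lift nothing, and leave everything else on the bench where it lies.

Things in the scene. Friction and masses are not known exactly. Their poses are not given: they have to be found in the camera images.
- holddown: Fixed base: grey plate 310 x 90 x 12 mm, dark posts up to 160 mm, pale firebrick with two crossed steel bars. Origin on the bench top; plate from x -135 to +175 mm, y +-45 mm; z up. Arm reaches towards its +x, the pawl's pad towards -x; both swing in its x-z plane. Arm hinge (along y): x -30 mm, 90 mm above the bench. Pawl pivot (along y): x -100 mm, 148 mm above it.
- pawl_pad (a point): Centre of the top face of the pawl's ribbed thumb pad: level dark steel plate, 46 (along base x) x 36 mm, 170 mm above the bench while engaged, at the -x end of the base, nothing above it. 60 mm beyond the pawl's pivot; pressed to the stop it sinks about 20 mm (about 6 N at the pad).
- pawl (a joint): Pawl angle, rad: 0 = hook fully in the teeth (start), 0.35 = pad pressed right down to its stop. The hook clears the teeth above about 0.15. The pivot is stiff: the pawl stays where it is left.
- paddle_top (a point): Centre of the top face of the steel paddle at the arm's outer end, 62 mm long x 40 wide x 8, 206 mm from the hinge; about 240 mm above the bench at the start, 104 mm with the arm fully down. It slopes up and outward by about 0.5 rad at the start, down and outward by 0.25 rad at the end; inward of it the arm is a bar 16 mm wide.
- hold_arm (a joint): Arm angle, rad, growing as the arm goes down: 0 to 0.06 at the start (43 degrees above level), 0.75 = level, foot on the crossed bars (hard stop). With the pawl engaged it is blocked at about 0.075. The hinge is stiff: the arm stays where it is left, freed or not, and needs about 5 to 7 N at the paddle to go down.
- crucible: Bystander: white ceramic bowl, 56 mm across, 40 mm high, origin under its centre. Stays.
- flux_jar: Bystander: closed jar, 48 mm across, 60 mm high, origin under its centre. Stays.
- tweezers: Bystander: steel tweezers, 150 mm long, lying flat, origin near the middle. Stays.
- pliers: Bystander: pliers, 150 mm long, lying flat, 15 mm high, origin at the rivet. Stays.
- file: Bystander: file with a wooden handle, 220 mm long, 24 mm high, lying flat, origin near the middle. Stays.
- bar_stock: Bystander: brass bar 80 x 12 x 12 mm, lying flat, origin under its centre. Stays.
- steel_block: Bystander: steel bench block 60 x 60 x 22 mm, origin under its centre. Stays.

How it is judged:
By the outcome, as a careful person would: the job done as asked, in the order asked, and still so for the second after the job is handed in, with the robot touching nothing.
It also fails if it takes over 42 s, if anything falls off the work surface, if the arm or the gripper's body presses on something with over 40 N, if the wrist force passes 120 N, or if a joint passes its speed limit or range.

## Working session

There is one attempt and no reset: what is moved stays moved. The work goes in short steps, Python scripts to look and compute and a shell command to move; the robot and the scene stay as the last step left them, time stands still between calls to the robot, and variables do not carry over. Pictures are saved under pics/ and viewed, and the job is handed in when it is done.

```bash
mkdir -p pics; ls; python3 - <<'E'
from bench import *
import cv2
print(get_obs()); print(grip_point_offset)
for n in("scene","side","wrist"):
    m=camera_model(n);print(n,m["K"],m["pose"].round(3) if hasattr(m["pose"],'round') else m["pose"])
    cv2.imwrite(f"pics/{n}0.png",camera(n))
E
```

```text
pics
{'time_s': 0.0, 'q': array([-1.45730206e+00,  1.81513517e-01,  1.60800536e+00,  3.84184178e-05,
        1.35380194e+00, -2.06310721e-01]), 'dq': array([-0.00045078, -0.00081967, -0.00134903, -0.00019081,  0.00129851,
       -0.00021619]), 'joint_efforts': array([ 1.41593799e-03, -4.44867539e+01, -3.51337731e+01, -3.31588935e-04,
        9.28152323e-03, -8.72141953e-06]), 'eef_pos': array([ 0.18072839, -0.54528278,  0.23040091]), 'eef_rot': array([ 0.573691  , -0.5727699 ,  0.41441439, -0.41361093]), 'wrist_force': array([ 0.20229499, -0.06068644,  1.41573214]), 'torque': array([-0.01504161,  0.00367132, -0.00069822]), 'opening': 1.002175227267838}
0.0187
scene [[396.08424311   0.         314.10681252]
 [  0.         396.08424311 201.17728299]
 [  0.           0.           1.        ]] [[ 0.784  0.471 -0.405  1.033]
 [ 0.621 -0.578  0.53  -0.648]
 [ 0.015 -0.667 -0.745  1.053]
 [ 0.     0.     0.     1.   ]]
side [[489.49965033   0.         315.39432314]
 [  0.         489.49965033 202.52732107]
 [  0.           0.           1.        ]] [[-0.981 -0.157  0.114  0.369]
 [-0.194  0.755 -0.627  0.998]
 [ 0.013 -0.637 -0.771  1.384]
 [ 0.     0.     0.     1.   ]]
wrist [[309.39399142   0.         321.40291625]
 [  0.         309.39399142 205.26442341]
 [  0.           0.           1.        ]] [[ 0.315 -0.908 -0.276  0.25 ]
 [-0.949 -0.302 -0.091 -0.522]
 [-0.001  0.291 -0.957  0.372]
 [ 0.     0.     0.     1.   ]]
```

View pics/scene0.png

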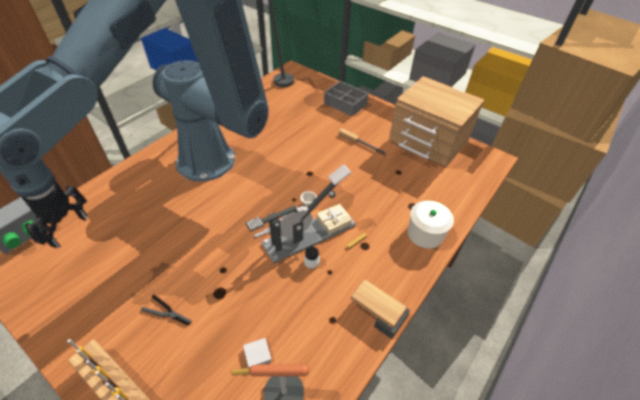

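View pics/side0.png

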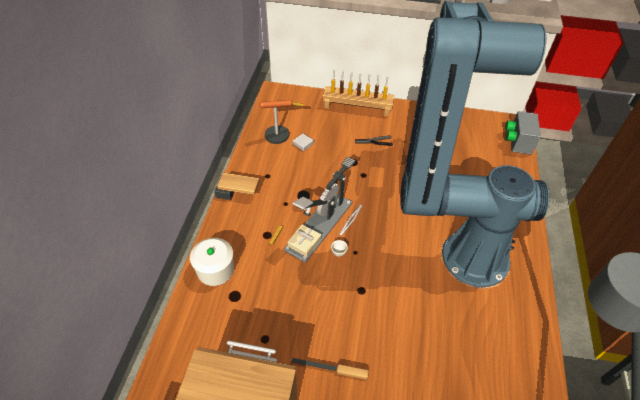

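View pics/wrist0.png

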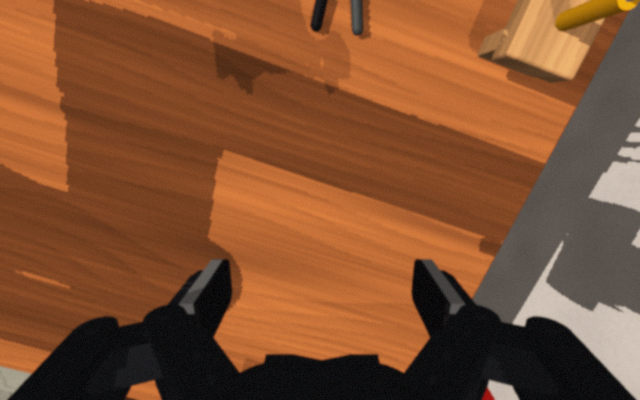

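```bash
python3 - <<'E'
import cv2
a=cv2.imread("pics/scene0.png")[150:280,230:400]
b=cv2.imread("pics/side0.png")[140:270,260:400]
cv2.imwrite("pics/sc_z.png",cv2.resize(a,None,fx=4.5,fy=4.5,interpolation=cv2.INTER_CUBIC))
cv2.imwrite("pics/si_z.png",cv2.resize(b,None,fx=4.5,fy=4.5,interpolation=cv2.INTER_CUBIC))
from bench import *
from scipy.spatial.transform import Rotation as R
o=get_obs();print(R.from_quat(o["eef_rot"],scalar_first=True).as_matrix().round(3))
E
```

```text
[[ 0.314 -0.     0.949]
 [-0.949  0.001  0.314]
 [-0.001 -1.     0.   ]]
```

View pics/sc_z.png

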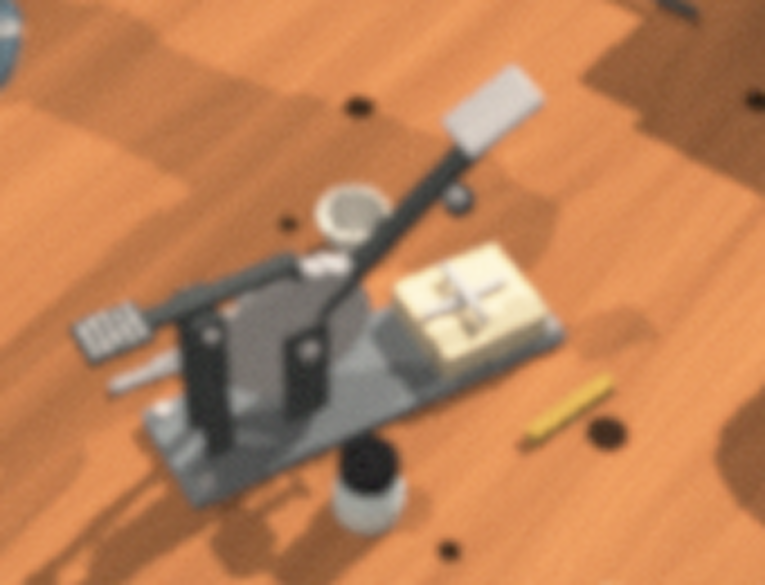

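View pics/si_z.png

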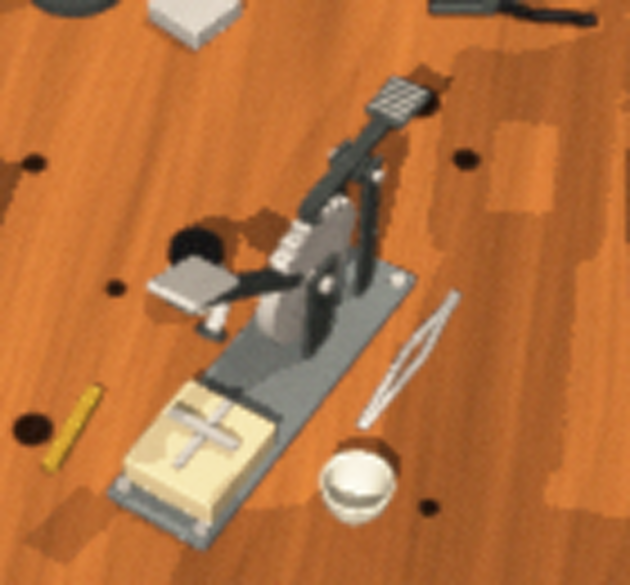

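```bash
cat > h.py <<'E'
import numpy as np
from bench import camera_model
SO=(230,150);IO=(260,140)
def ray(n,u,v):
    m=camera_model(n);P=np.array(m["pose"]);d=P[:3,:3]@np.linalg.inv(m["K"])@[u,v,1];return P[:3,3],d/np.linalg.norm(d)
def plane(n,p,z):
    o,d=ray(n,*p);return o+d*(z-o[2])/d[2]
def tri(a,b):
    (o1,d1),(o2,d2)=ray("scene",*a),ray("side",*b)
    s=np.linalg.lstsq(np.c_[d1,-d2],o2-o1,rcond=None)[0]
    p,q=o1+d1*s[0],o2+d2*s[1];return (p+q)/2,np.linalg.norm(p-q)
def sc(x,y):return (x/4.5+229.6,y/4.5+149.6)
def si(x,y):return (x/4.5+259.6,y/4.5+139.6)
E
python3 - <<'E'
from h import *
print("pad",tri(sc(112,332),si(400,101)), plane("scene",sc(112,332),.17),plane("side",si(400,101),.17))
print("paddle",tri(sc(494,110),si(195,284)),plane("scene",sc(494,110),.24),plane("side",si(195,284),.24))
for n,p in(("sc",(147,415)),("sc",(200,507)),("sc",(563,335))): print(n,plane("scene",sc(*p),.012))
for p in((413,275),(110,492),(205,547)): print("si",plane("side",si(*p),.012))
for p in((355,215),): print("crucible",plane("scene",sc(*p),.04))
print("cruc",plane("side",si(358,480),.04)); print("jar",plane("scene",sc(370,462),.06))
E
```

```text
pad (array([ 0.47262395, -0.19271989,  0.16749878]), np.float64(0.0007662026205457425)) [ 0.47461206 -0.19391528  0.17      ] [ 0.47209681 -0.19054916  0.17      ]
paddle (array([0.57724041, 0.06861188, 0.2303553 ]), np.float64(0.00022260025056762656)) [0.58269502 0.06023403 0.24      ] [0.57540583 0.07633068 0.24      ]
sc [ 0.44708133 -0.15159507  0.012     ]
sc [ 0.52881331 -0.18539498  0.012     ]
sc [0.6373898  0.09690831 0.012     ]
si [ 0.44532062 -0.1528431   0.012     ]
si [0.63640008 0.10292908 0.012     ]
si [0.55671051 0.1361453  0.012     ]
crucible [0.45679074 0.07325209 0.04      ]
cruc [0.45444314 0.07390821 0.04      ]
jar [ 0.61660662 -0.10891638  0.06      ]
```

```bash
python3 -m jog '[[0,0,0,0,6.5,0,1],[0,0,0,0,6.5,0,1],[0,0,0,0,6.5,0,1],[0,0,0,0,6.5,0,1],[0,0,0,0,6.5,0,1],[0,0,0,0,6.5,0,1],[0,0,0,0,0,0,1]]'
cat >> h.py <<'E'
from bench import get_obs
from scipy.spatial.transform import Rotation as R
ex=np.array([.356,.934,0]);ex/=np.linalg.norm(ex);ey=np.array([-ex[1],ex[0],0]);org=np.array([.5353,-.0441,0])
def L(x,y,z):return org+ex*x+ey*y+np.array([0,0,z])
def togo(t):
    o=get_obs();M=R.from_quat(o["eef_rot"],scalar_first=True).as_matrix();d=np.array(t)-o["eef_pos"]
    e=o["eef_pos"]-org
    print("t",o["time_s"],"eef",o["eef_pos"].round(4),"loc",(e@ex).round(4),(e@ey).round(4),"togo tool mm",(M.T@d*1000).round(1),"F",o["wrist_force"].round(1),"op",round(o["opening"],2));return M
E
python3 -c "
from h import *
print(togo([.475,-.1935,.23]).round(3))"
```

```text
time_s: 0.73
eef_pos: [0.1807, -0.5456, 0.2309]
eef_rot: [0.401, -0.401, 0.583, -0.582]
wrist_force: [0.4, 1.3, -0.5]
opening: 0.011
t 0.7333 eef [ 0.1807 -0.5456  0.2309] loc -0.5949 0.1527 togo tool mm [-433.9    1.1  149.2] F [ 0.4  1.3 -0.5] op 0.01
[[-0.357 -0.     0.934]
 [-0.934  0.001 -0.357]
 [-0.001 -1.    -0.   ]]
```

```bash
python3 -m jog '[[-31,0,10.65,0,0,0,1],[-31,0,10.65,0,0,0,1],[-31,0,10.65,0,0,0,1],[-31,0,10.65,0,0,0,1],[-31,0,10.65,0,0,0,1],[-31,0,10.65,0,0,0,1],[-31,0,10.65,0,0,0,1],[-31,0,10.65,0,0,0,1]]'
python3 -m jog '[[-31,0,10.65,0,0,0,1],[-31,0,10.65,0,0,0,1],[-31,0,10.65,0,0,0,1],[-31,0,10.65,0,0,0,1],[-31,0,10.65,0,0,0,1],[-31,0,10.65,0,0,0,1],[0,0,0,0,0,0,1],[0,0,0,0,0,0,1]]'
python3 - <<'E'
from h import *
import cv2
from bench import camera
togo([.475,-.1935,.17])
for n,x,y in(("scene",210,120),("side",260,90),("wrist",None,0)):
    im=camera(n)
    if x: im=cv2.resize(im[y:y+150,x:x+180],None,fx=4,fy=4,interpolation=cv2.INTER_CUBIC)
    cv2.imwrite(f"pics/{n}1.png",im)
E
```

```text
time_s: 1.4
eef_pos: [0.3488, -0.3425, 0.2312]
eef_rot: [0.403, -0.403, 0.581, -0.581]
wrist_force: [0.3, -1.2, -0.6]
opening: -0.001
time_s: 2.07
eef_pos: [0.4741, -0.1911, 0.2311]
eef_rot: [0.404, -0.404, 0.58, -0.58]
wrist_force: [-0.3, -0.3, -0.9]
opening: -0.003
t 2.0667 eef [ 0.4741 -0.1911  0.2311] loc -0.1592 0.0049 togo tool mm [ 1.9 61.1  1.7] F [-0.3 -0.3 -0.9] op -0.0
```

View pics/scene1.png

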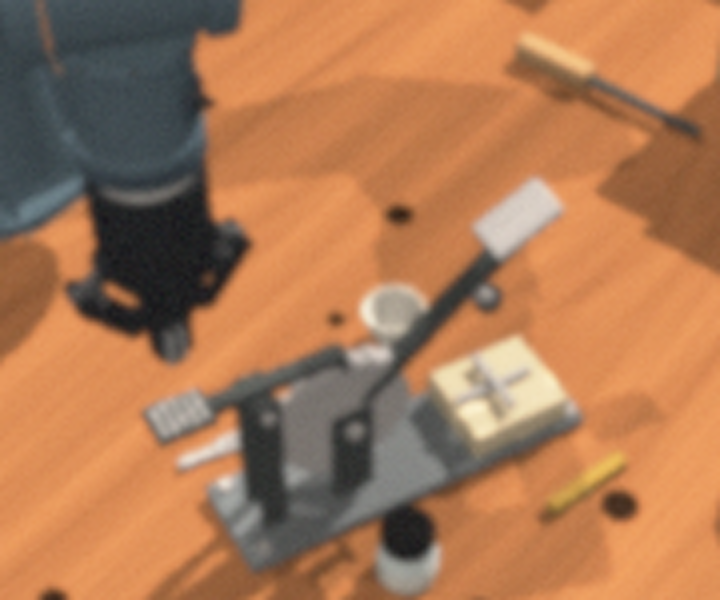

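View pics/wrist1.png

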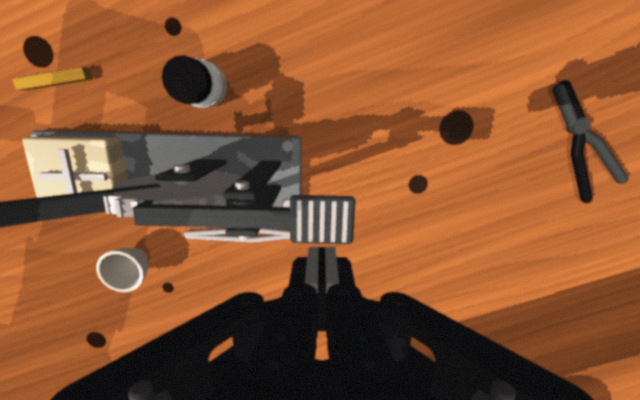

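View pics/side1.png

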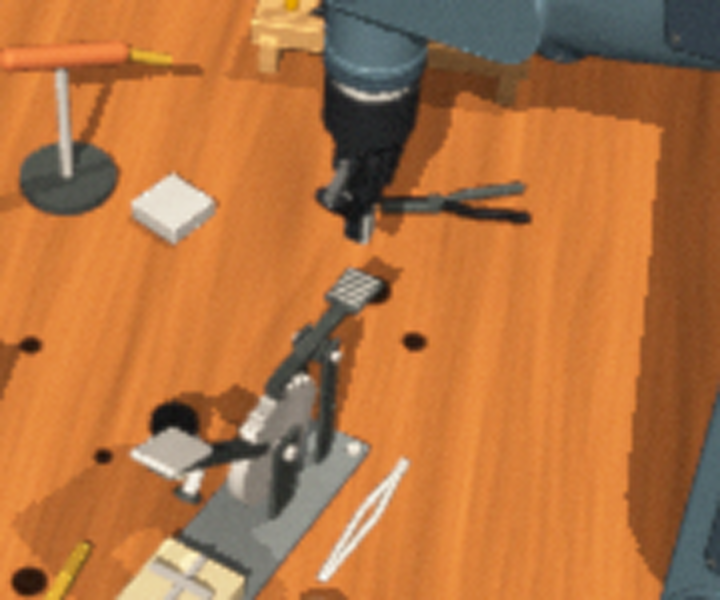

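```bash
python3 - <<'E'
from h import *
for z in(.165,.17):
    p=plane("wrist",(323,220),z);print(p,(p-org)@ex,(p-org)@ey)
p=plane("wrist",(323,220),.168);togo(p)
E
```

```text
[ 0.47166063 -0.19370059  0.165     ] -0.16245634061258862 0.006184168021437464
[ 0.47334326 -0.19430217  0.17      ] -0.16241918415132772 0.004397621684619122
t 2.2167 eef [ 0.4729 -0.1932  0.2311] loc -0.1615 0.0052 togo tool mm [ 0.9 63.1  0.1] F [-0.3 -0.2  0.4] op 0.0
```

```bash
python3 -m jog '[[0,20,0,0,0,0,1],[1,20,0,0,0,0,1],[1,14,0,0,0,0,1],[0,0,0,0,0,0,1],[0,4,0,0,0,0,1],[0,4,0,0,0,0,1],[0,0,0,0,0,0,1]]'
python3 -m jog '[[0.5,4,0,0,0,0,1],[0.5,4,0,0,0,0,1],[0.5,4,0,0,0,0,1],[0,0,0,0,0,0,1]]'
python3 -c "
from h import *
togo([.475,-.1935,.149])"
```

```text
time_s: 2.8
eef_pos: [0.473, -0.1952, 0.1697]
eef_rot: [-0.402, 0.402, -0.581, 0.582]
wrist_force: [0.6, -0.6, 0.4]
opening: 0.002
time_s: 3.13
eef_pos: [0.4724, -0.1976, 0.1584]
eef_rot: [-0.402, 0.403, -0.58, 0.583]
wrist_force: [-1.6, -2.9, 3.5]
opening: 0.0
t 3.1333 eef [ 0.4724 -0.1976  0.1584] loc -0.1658 0.0041 togo tool mm [-4.8  9.4  0.9] F [-1.6 -2.9  3.5] op 0.0
```

```bash
python3 -m jog '[[0.3,3,0,0,0,0,1],[0.3,3,0,0,0,0,1],[0,0,0,0,0,0,1]]'
python3 -m jog '[[0,2,0,0,0,0,1],[0,1,0,0,0,0,1],[0,0,0,0,0,0,1]]'

```

```text
time_s: 3.38
eef_pos: [0.4724, -0.1981, 0.1526]
eef_rot: [-0.402, 0.403, -0.58, 0.583]
wrist_force: [-1.8, -3.9, 2.4]
opening: -0.001
time_s: 3.63
eef_pos: [0.4724, -0.1982, 0.1498]
eef_rot: [-0.402, 0.403, -0.58, 0.583]
wrist_force: [-2.9, -3.9, 4.1]
opening: -0.0
```

```bash
python3 -m jog '[[0,1.5,0,0,0,0,1],[0,1,0,0,0,0,1],[0,0,0,0,0,0,1]]'
python3 -m jog '[[0,1,0,0,0,0,1],[0,0,0,0,0,0,1]]'
python3 - <<'E'
from h import *
import cv2
from bench import camera
togo([.475,-.1935,.17])
for n,x,y in(("scene",230,150),("side",260,90)):
    im=camera(n)
    im=cv2.resize(im[y:y+150,x:x+180],None,fx=4,fy=4,interpolation=cv2.INTER_CUBIC)
    cv2.imwrite(f"pics/{n}2.png",im)
E
```

```text
time_s: 3.88
eef_pos: [0.4726, -0.1983, 0.1487]
eef_rot: [-0.402, 0.403, -0.58, 0.583]
wrist_force: [-7.5, -2.7, 13.7]
opening: -0.004
time_s: 4.05
eef_pos: [0.4727, -0.1984, 0.1485]
eef_rot: [-0.402, 0.403, -0.58, 0.583]
wrist_force: [-10.8, -1.0, 19.3]
opening: 0.003
t 4.05 eef [ 0.4727 -0.1984  0.1485] loc -0.1665 0.0036 togo tool mm [ -5.3 -21.6   0.5] F [-10.8  -1.   19.3] op 0.0
```

View pics/scene2.png

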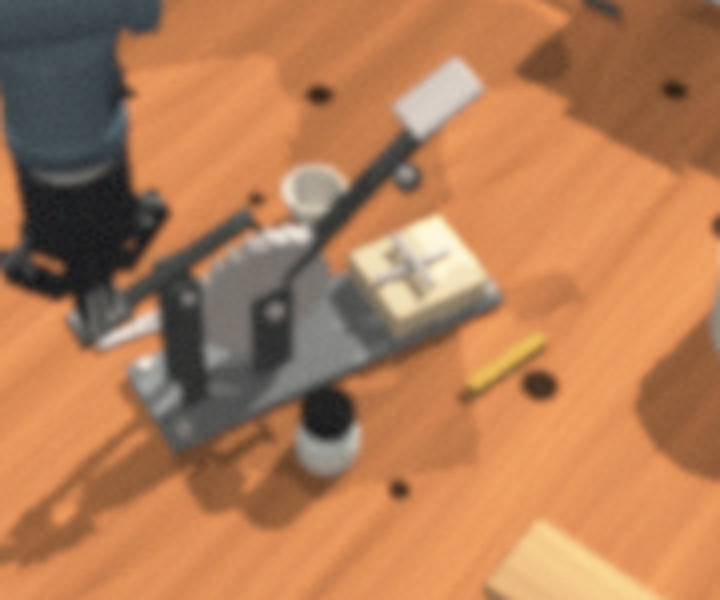

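View pics/side2.png

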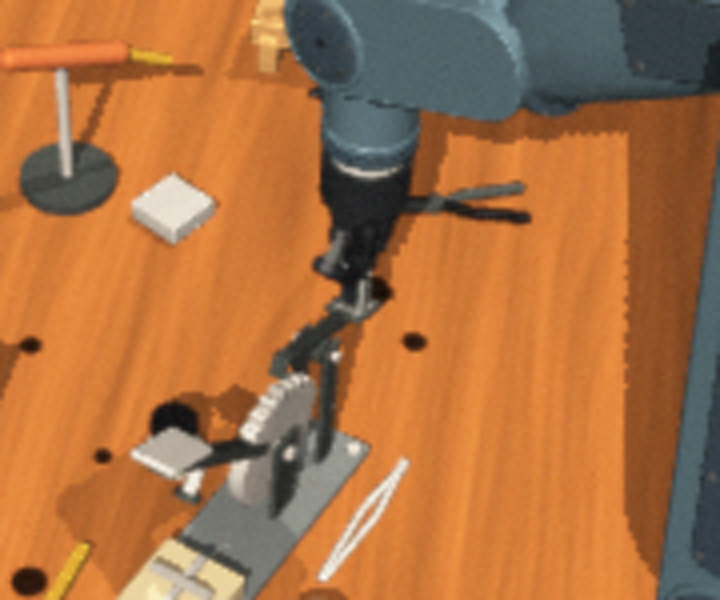

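```bash
python3 -m jog '[[0,-6,0,0,0,0,1],[0,-25,0,0,0,0,1],[0,-35,0,0,0,0,1],[0,-35,0,0,0,0,1],[0,-35,0,0,0,0,1],[-20,0,0,0,0,0,1],[-32,0,0,0,0,0,1],[-32,0,0,0,0,0,1]]'
python3 -m jog '[[-32,0,0,0,0,0,1],[-32,0,0,0,0,0,1],[-32,0,0,0,0,0,1],[-32,0,0,0,0,0,1],[-32,0,0,0,0,0,1],[-30,0,0,0,0,0,1],[-8,0,0,0,0,0,1],[0,0,0,0,0,0,1]]'
python3 - <<'E'
from h import *
import cv2
from bench import camera
togo([.5772,.0686,.231])
for n,x,y in(("scene",230,130),("side",240,90),("wrist",None,0)):
    im=camera(n)
    if x: im=cv2.resize(im[y:y+150,x:x+180],None,fx=4,fy=4,interpolation=cv2.INTER_CUBIC)
    cv2.imwrite(f"pics/{n}3.png",im)
E
```

```text
time_s: 4.82
eef_pos: [0.5025, -0.1176, 0.2824]
eef_rot: [-0.402, 0.401, -0.581, 0.583]
wrist_force: [0.3, 0.3, -0.6]
opening: 0.003
time_s: 5.48
eef_pos: [0.572, 0.0696, 0.281]
eef_rot: [-0.403, 0.403, -0.581, 0.581]
wrist_force: [-0.6, 0.1, -0.2]
opening: 0.002
t 5.4833 eef [0.572  0.0696 0.281 ] loc 0.1193 0.0062 togo tool mm [-0.9 50.   5.2] F [-0.6  0.1 -0.2] op 0.0
```

View pics/scene3.png

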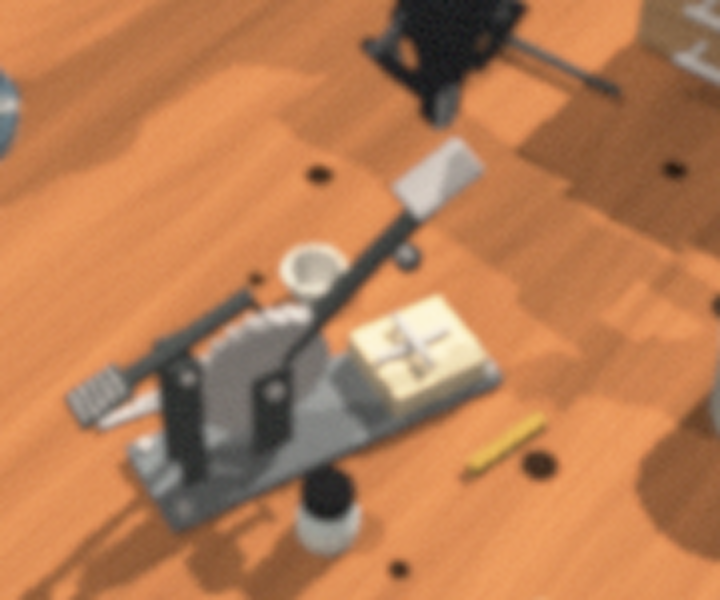

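View pics/side3.png

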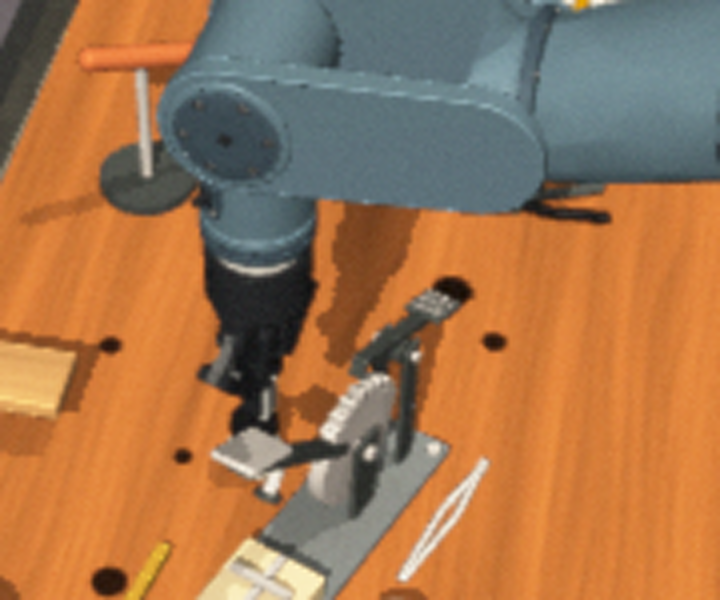

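View pics/wrist3.png

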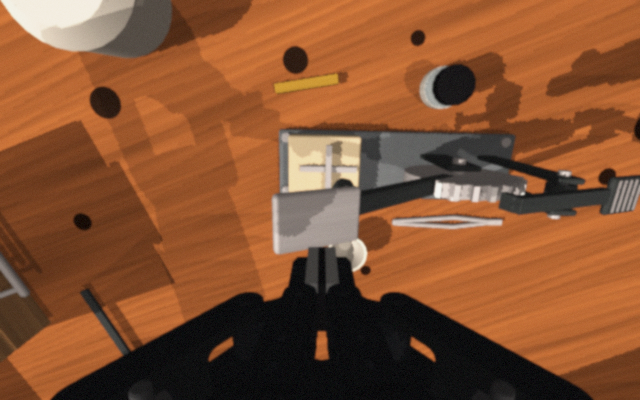

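```bash
python3 - <<'E'
from h import *
for z in(.228,.231,.236):
    p=plane("wrist",(317,220),z);print(p.round(4),(p-org)@ex,(p-org)@ey)
togo(plane("wrist",(317,220),.231))
E
```

```text
[0.576  0.0681 0.228 ] 0.1193889499039836 0.0019206160963714976
[0.577  0.0677 0.231 ] 0.11934926837456059 0.000850169818655957
[0.5787 0.067  0.236 ] 0.11928313249218893 -0.0009339073108700118
t 5.6333 eef [0.5714 0.0665 0.2809] loc 0.1162 0.0056 togo tool mm [-3.1 49.9  4.8] F [-0.8  0.3  0.1] op -0.0
```

```bash
python3 -m jog '[[-3,20,5,0,0,0,1],[0,15,0,0,0,0,1],[0,0,0,0,0,0,1],[0,4,0,0,0,0,1],[0,4,0,0,0,0,1],[0,0,0,0,0,0,1]]'
python3 -c "
from h import *
togo([.577,.0677,.231])"
```

```text
time_s: 6.13
eef_pos: [0.5774, 0.0679, 0.2379]
eef_rot: [-0.402, 0.402, -0.582, 0.582]
wrist_force: [-0.3, -0.3, -0.0]
opening: 0.0
t 6.1333 eef [0.5774 0.0679 0.2379] loc 0.1197 0.0006 togo tool mm [ 0.4  6.9 -0.3] F [-0.3 -0.3 -0. ] op 0.0
```

```bash
python3 -m jog '[[0,3,0,0,0,0,1],[-3,4,0,0,0,0,1],[-5,5.5,0,0,0,0,1],[-5,5.5,0,0,0,0,1],[0,0,0,0,0,0,1]]'
python3 -c "
from h import *
togo([.577,.0677,.231])"
```

```text
time_s: 6.55
eef_pos: [0.583, 0.081, 0.2205]
eef_rot: [-0.403, 0.402, -0.581, 0.582]
wrist_force: [0.5, -0.2, 2.3]
opening: -0.001
t 6.55 eef [0.583  0.081  0.2205] loc 0.1338 0.0 togo tool mm [ 14.5 -10.5  -0.9] F [ 0.5 -0.2  2.3] op -0.0
```

```bash
python3 -m jog '[[-2,6,0,0,0,0,1],[-4,6,0,0,0,0,1],[-4,6,0,0,0,0,1],[-3,6,0,0,0,0,1],[0,0,0,0,0,0,1]]'
python3 - <<'E'
from h import *
import cv2
from bench import camera
togo([.577,.0677,.231])
for n,x,y in(("scene",230,130),("side",240,90)):
    im=camera(n)
    im=cv2.resize(im[y:y+150,x:x+180],None,fx=4,fy=4,interpolation=cv2.INTER_CUBIC)
    cv2.imwrite(f"pics/{n}4.png",im)
E
```

```text
time_s: 6.97
eef_pos: [0.5878, 0.0938, 0.1968]
eef_rot: [-0.404, 0.401, -0.581, 0.582]
wrist_force: [-0.5, 0.6, 2.4]
opening: 0.005
t 6.9667 eef [0.5878 0.0938 0.1968] loc 0.1476 0.0 togo tool mm [ 28.2 -34.3  -0.8] F [-0.5  0.6  2.4] op 0.01
```

View pics/scene4.png

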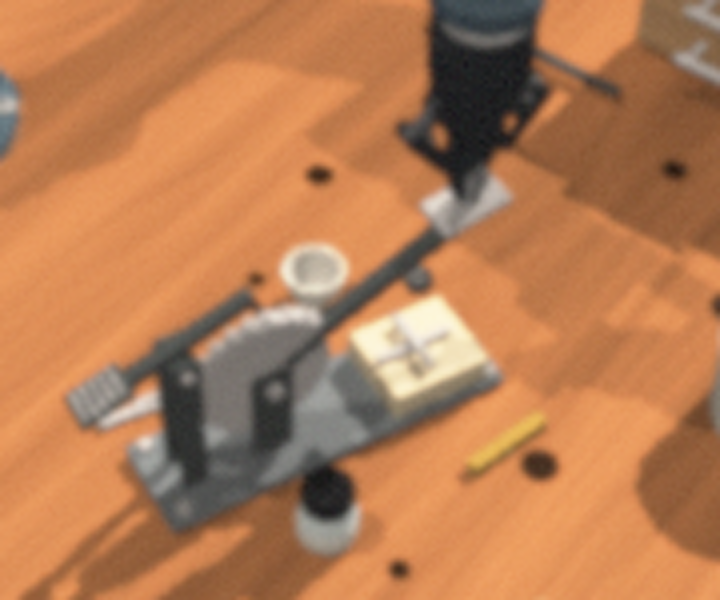

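View pics/side4.png

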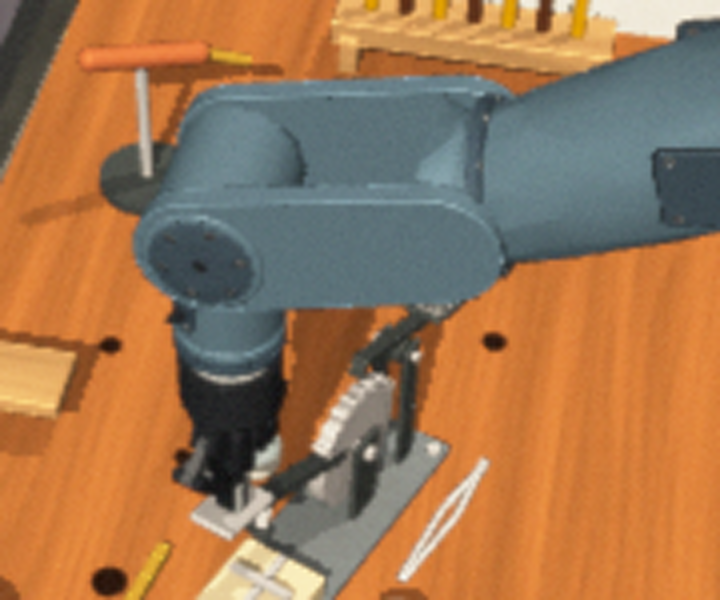

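```bash
python3 -m jog '[[-3,6,0,0,0,0,1],[-3,6,0,0,0,0,1],[-3,6,0,0,0,0,1],[-2.5,6,0,0,0,0,1],[-2.5,6,0,0,0,0,1],[-2,6,0,0,0,0,1],[-2,6,0,0,0,0,1],[0,0,0,0,0,0,1]]'
python3 -c "
from h import *
togo([.577,.0677,.231])"
```

```text
time_s: 7.73
eef_pos: [0.5935, 0.1102, 0.1538]
eef_rot: [-0.403, 0.402, -0.582, 0.582]
wrist_force: [-0.1, 0.1, 1.2]
opening: 0.002
t 7.7333 eef [0.5935 0.1102 0.1538] loc 0.1649 0.0006 togo tool mm [ 45.5 -77.3  -0.3] F [-0.1  0.1  1.2] op 0.0
```

```bash
python3 -m jog '[[-2,6,0,0,0,0,1],[-2,6,0,0,0,0,1],[-1.5,6,0,0,0,0,1],[-1.5,6,0,0,0,0,1],[-1,6,0,0,0,0,1],[-0.5,6,0,0,0,0,1],[0,3,0,0,0,0,1],[0,0,0,0,0,0,1]]'
python3 -c "
from h import *
togo([.577,.0677,.231])"
```

```text
time_s: 8.4
eef_pos: [0.5964, 0.118, 0.115]
eef_rot: [-0.403, 0.402, -0.582, 0.582]
wrist_force: [0.9, 1.7, 1.2]
opening: -0.002
t 8.4 eef [0.5964 0.118  0.115 ] loc 0.1733 0.0006 togo tool mm [  53.8 -116.    -0.3] F [0.9 1.7 1.2] op -0.0
```

```bash
python3 -m jog '[[0,3,0,0,0,0,1],[0,2,0,0,0,0,1],[0,0,0,0,0,0,1]]'
python3 -m jog '[[0,2,0,0,0,0,1],[0,1,0,0,0,0,1],[0,0,0,0,0,0,1]]'

```

```text
time_s: 8.65
eef_pos: [0.5965, 0.1183, 0.1104]
eef_rot: [0.403, -0.401, 0.582, -0.582]
wrist_force: [2.6, 4.2, 3.2]
opening: -0.003
time_s: 8.9
eef_pos: [0.5966, 0.1184, 0.1075]
eef_rot: [0.403, -0.401, 0.582, -0.582]
wrist_force: [1.9, 5.1, 4.2]
opening: -0.0
```

```bash
python3 -m jog '[[0,1.5,0,0,0,0,1],[0,0,0,0,0,0,1]]'
python3 -m jog '[[0,1.5,0,0,0,0,1],[0,0,0,0,0,0,1]]'

```

```text
time_s: 9.07
eef_pos: [0.5967, 0.1185, 0.1061]
eef_rot: [0.403, -0.401, 0.582, -0.582]
wrist_force: [1.8, 5.3, 4.9]
opening: -0.005
time_s: 9.23
eef_pos: [0.5968, 0.1186, 0.1053]
eef_rot: [-0.403, 0.401, -0.582, 0.582]
wrist_force: [0.4, 5.8, 7.3]
opening: 0.001
```

```bash
python3 -m jog '[[0,1.5,0,0,0,0,1],[0,0,0,0,0,0,1]]'
python3 -m jog '[[0,1.5,0,0,0,0,1],[0,0,0,0,0,0,1]]'

```

```text
time_s: 9.4
eef_pos: [0.5969, 0.1186, 0.1051]
eef_rot: [-0.403, 0.401, -0.581, 0.582]
wrist_force: [-3.3, 5.5, 15.9]
opening: -0.002
time_s: 9.57
eef_pos: [0.597, 0.1186, 0.1048]
eef_rot: [-0.403, 0.401, -0.581, 0.582]
wrist_force: [-7.5, 4.8, 24.1]
opening: -0.002
```

```bash
python3 -m jog '[[0,1,0,0,0,0,1],[0,0,0,0,0,0,1],[0,0,0,0,0,0,1]]'
python3 -m jog '[[0,-4,0,0,0,0,1],[0,-10,0,0,0,0,1],[0,-30,0,0,0,0,1],[0,-35,0,0,0,0,1],[0,-35,0,0,0,0,1],[0,-35,0,0,0,0,1],[0,0,0,0,0,0,1],[0,0,0,0,0,0,1]]'
python3 - <<'E'
from h import *
import cv2
from bench import camera
togo([.577,.0677,.231])
for n,x,y in(("scene",230,130),("side",240,120),("wrist",None,0)):
    im=camera(n);cv2.imwrite(f"pics/{n}5f.png",im)
    if x: im=cv2.resize(im[y:y+150,x:x+180],None,fx=4,fy=4,interpolation=cv2.INTER_CUBIC)
    cv2.imwrite(f"pics/{n}5.png",im)
E
```

```text
time_s: 9.82
eef_pos: [0.5971, 0.1186, 0.1047]
eef_rot: [-0.403, 0.401, -0.581, 0.582]
wrist_force: [-9.4, 4.7, 29.5]
opening: -0.001
time_s: 10.48
eef_pos: [0.5969, 0.1172, 0.2515]
eef_rot: [-0.403, 0.401, -0.581, 0.583]
wrist_force: [-0.3, -0.1, -0.3]
opening: -0.002
t 10.4833 eef [0.5969 0.1172 0.2515] loc 0.1726 -0.0001 togo tool mm [53.3 20.5 -1.2] F [-0.3 -0.1 -0.3] op -0.0
```

View pics/scene5.png

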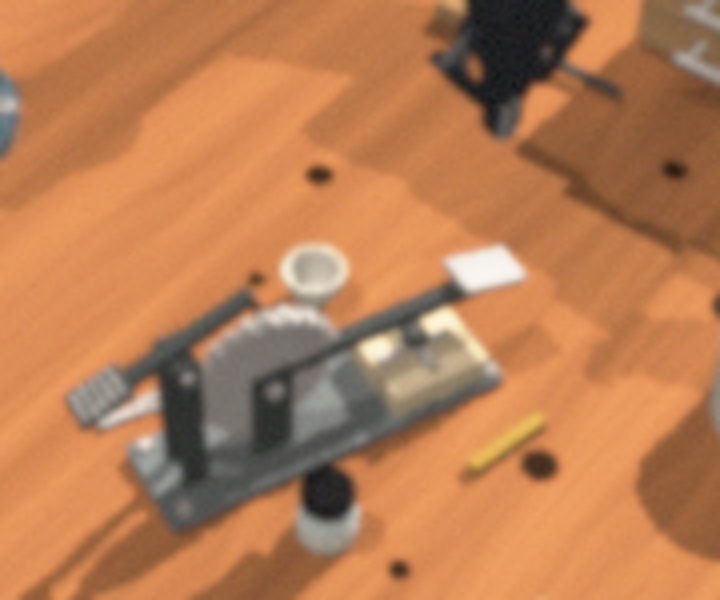

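View pics/side5.png

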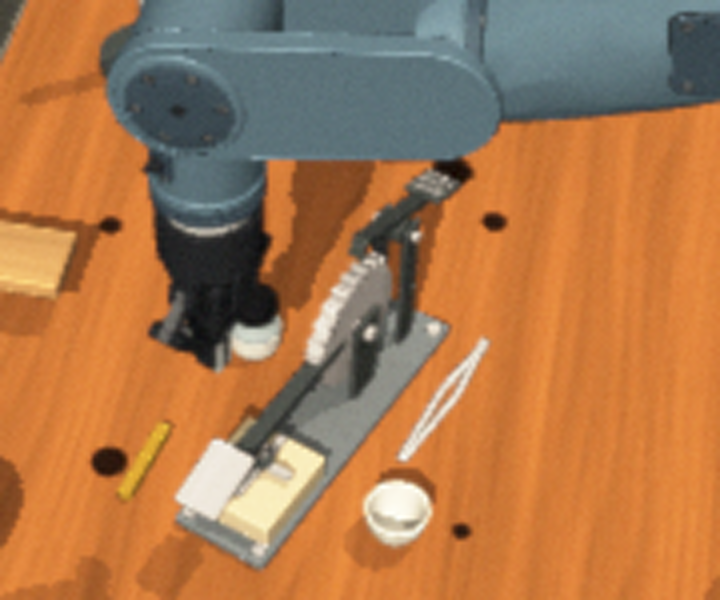

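View pics/wrist5.png

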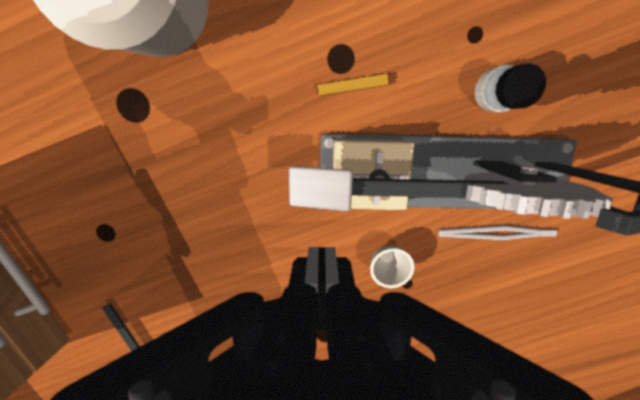

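```bash
python3 - <<'E'
from h import *
p,e=tri((350.6,196.6),(294.1,239.1));print(p,e,(p-org)@ex,(p-org)@ey)
p,e=tri((97/4+229.6,396/4+129.6),(434/4+239.6,185/4+119.6));print("pad",p,e)
from bench import hand_in
hand_in()
E
```

```text
[0.59632188 0.11842925 0.10200855] 0.00013783270092126483 0.17360494027058024 0.0008663660258224251
pad [ 0.47204859 -0.19625557  0.1456904 ] 0.0015155461886127276
the job is handed in; nothing more can be done
```

I pressed the pawl's thumb pad down until it hit its stop, then pushed the arm down by its paddle until the foot met the bars. The job is handed in, after about 10.5 s of the 42 s allowed.

- **Pawl:** the force at the pad jumped to 19 N vertical at the stop. I checked the pictures before touching the paddle, and the hook was clear of the teeth. It stayed clear after I let go. The pad last measured about 146 mm high, against roughly 148 mm expected at the stop.
- **Arm:** the push took 1 to 7 N until the hard stop, where the vertical force climbed to 30 N with the fingertips at about 105 mm. After I lifted off, the paddle measured 102 mm high, against 104 mm expected. That is within the camera calibration.
- **Surroundings:** the tool is about 145 mm above the paddle, with near-zero force on the wrist. In the last close-up pictures the crucible, jar, tweezers and brass bar look unmoved. I did not look again at the pliers, file and steel block at the end, but the tool went nowhere near touching them. No check failed or disagreed.

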